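# Make up a left-hand and a right-hand door set for the sale

## Task

Make up the two door sets in their fitted trays: the left-hand lever handle, the box of screws and the plumb bob go into the left-hand tray, the right-hand lever handle and the round tin into the right-hand tray. Everything must lie flat on the tray floor in the bay cut for it (each handle the way its recess runs, box and tin right way up), and the ink bottle and the cotton reel stay where they are.

Things in the scene. Friction and masses are not known exactly. Their poses are not given: they have to be found in the camera images.
- left_hand_tray: Larger cork-lined tray, fixed, 191 (x) x 177 (y) mm; floor at z 4, walls to z 13 mm. Origin: centre of underside; ticket frame on -x side. Bay centres (mm): handle recess: plate bay 116 (x) x 54 (y), lever bay 48 wide opening to +y; hub belongs at x 7.5, y -55.5, lever to tray +y, keyhole end to -x. Screw box: x -54, y 29.5, bay 71 (x) x 106 (y). Plumb bob: x 64.5, y 29.5, bay 50 (x) x 106 (y).
- right_hand_tray: Smaller cork-lined tray, fixed, 159 (x) x 152 (y) mm; floor at z 4, walls to z 13 mm. Origin: centre of underside; ticket frame on -x side. Bays (mm): handle recess, mirror image of the other's: plate bay 116 (x) x 54 (y), lever bay 48 wide opening to -y; hub belongs at x 33.5, y 43, lever to tray -y, keyhole end to -x. Eight-sided bay 81 across for the round tin, centre x -33, y -29.5.
- left_hand_lever: Left-hand steel lever door handle on its back plate: keyhole end towards you, the lever points left. Origin: underside, below the hub. Plate x -69 (keyhole end) to +33, y -20 to 20, 7 mm thick. Lever bar 16 mm wide in x, z 42 to 56, runs to +y from -9 to 88 mm, its end (y 72 to 88) turned down to z 0. Pinch the bar across x at about y +22. Loose, 0.2 to 0.5 kg.
- right_hand_lever: Right-hand steel lever door handle, mirror image of the left-hand one: keyhole end towards you, the lever points right. Origin: underside, below the hub. Plate x -69 (keyhole end) to +33, y -20 to 20, 7 mm thick. Lever bar 16 mm wide in x, z 42 to 56, runs to -y as far as -88 mm, its end turned down to z 0. Pinch the bar across x at about y -22. Loose, 0.2 to 0.5 kg.
- screw_box: Small card box of screws with a lid (fixed shut), loose, 57 (x) x 92 (y) x 41 (z) mm, about 0.11 kg (a second one far back on the table is part of the room). Origin: centre of its underside, z up. In its bay its long side (y) lies along the tray's y, either way round.
- round_tin: Round lidded tin, loose, 67 mm across, 48 mm high, about 0.15 kg (a second one far back on the table is part of the room). Origin: centre of its underside, z up.
- plumb_bob: Hexagonal brass plumb bob lying on a flat, loose, 34 (x) x 81 (y) x 30 (z) mm, about 0.18 kg (not the one among the chisels), point towards +y. Origin: middle of its underside. The thick hexagonal part is y -27 to -4 mm, its widest edges (34 mm apart in x) at z 15; pinch it across x at y -13. In its bay it lies along the tray's y, pointing either way.
- ink_bottle: Square glass ink bottle with a black cap, 44 x 44 x 63 mm, a bystander. Origin: centre of its underside.
- cotton_reel: Wooden cotton reel, 31 mm across, 42 mm high, a bystander. Origin: centre of its underside.
Mind the look-alikes: they are no part of the job. What is shaped like the round_tin but pink is not meant.

How it is judged (in metres and radians):
At the end, for the whole second after the job is handed in: Each thing lies flat in its own bay: hubs within 11 mm of place and 0.2 rad of the recess, box within 11 mm (13 lengthways), tin within 11 mm, bob along its bay within 13 mm (18 lengthways), all at rest; no bystander moved by over 15 mm (x of left_hand_lever in the frame of left_hand_tray between -0.0035 and 0.0185 m and y of left_hand_lever in the frame of left_hand_tray between -0.0665 and -0.0445 m and z of left_hand_lever in the frame of left_hand_tray between 0.001 and 0.007 m and angle between each of left_hand_lever, right_hand_lever, screw_box, round_tin's own z axis and vertical below 0.07 rad and angle between the x axis of left_hand_lever and the x axis of left_hand_tray, either way round below 0.2 rad and linear speed of each of left_hand_lever, right_hand_lever, screw_box, round_tin, plumb_bob below 0.02 m/s and angular speed of each of left_hand_lever, right_hand_lever, screw_box, round_tin, plumb_bob below 0.2 rad/s and x of right_hand_lever in the frame of right_hand_tray between 0.0225 and 0.0445 m and y of right_hand_lever in the frame of right_hand_tray between 0.032 and 0.054 m and z of right_hand_lever in the frame of right_hand_tray between 0.001 and 0.007 m and angle between the x axis of right_hand_lever and the x axis of right_hand_tray, either way round below 0.2 rad and x of screw_box in the frame of left_hand_tray between -0.065 and -0.043 m and y of screw_box in the frame of left_hand_tray between 0.0165 and 0.0425 m and z of screw_box in the frame of left_hand_tray between 0.001 and 0.007 m and x of round_tin in the frame of right_hand_tray between -0.044 and -0.022 m and y of round_tin in the frame of right_hand_tray between -0.0405 and -0.0185 m and z of round_tin in the frame of right_hand_tray between 0.001 and 0.007 m and ((x of plumb_bob in the frame of left_hand_tray between 0.0515 and 0.0775 m and y of plumb_bob in the frame of left_hand_tray between 0.0115 and 0.0475 m and z of plumb_bob in the frame of left_hand_tray between 0.001 and 0.009 m and angle between plumb_bob's own z axis and vertical below 0.07 rad) or (x of plumb_bob in the frame of left_hand_tray between 0.0385 and 0.0905 m and y of plumb_bob in the frame of left_hand_tray between 0.0115 and 0.0475 m and angle between plumb_bob's own z axis and vertical above 0.7 rad and angle between plumb_bob's own y axis and vertical between 1.2 and 1.95 rad and z of plumb_bob in the frame of left_hand_tray below 0.036 m)) and angle between the y axis of plumb_bob and the y axis of left_hand_tray, either way round below 0.5 rad); the robot touches nothing.
It fails at once if the ink bottle is moved by more than 15 mm (distance of ink_bottle from where it was at the start of the episode above 0.015 m).
It fails at once if the cotton reel is moved by more than 15 mm (distance of cotton_reel from where it was at the start of the episode above 0.015 m).
It also fails if it takes over 128 s, if anything falls off the work surface, if the arm or the gripper's body presses on something with over 40 N, if the wrist force passes 120 N, or if a joint passes its speed limit or range.

## Robot

A 7-joint arm with a two-finger parallel gripper is mounted at the origin on the work surface; the furniture and walls round the work are solid. World frame = base frame: x ahead of the robot, y to its left, z up, the work surface at z = 0. Lengths are in mm, angles in rad, forces in N, time in s.
With the tool pointing down it reaches from about 400 to 875 mm from the base axis. Payload 4.4 kg.
Tool frame: the origin (TCP) lies on the centre line of the jaws, within the pads' length; the fingertips stand 25 mm ahead of it and the grasp point (between the pads) lies 6 mm ahead of it (ctrl.finger_overhang is the distance from the TCP to the fingertips, in mm); z points along the fingers, y is the line along which they close (so a half turn about z gives the same grasp; the last joint's range is limited). The gripper opens to 85 mm and grips with 20 to 120 N. Pads are 22 mm wide; open, the fingers measure 114 mm over their backs; the gripper's body (76 mm by 85 mm) begins 54 mm behind the grasp point. The pads swing forward as they close: fully open they stand 13 mm farther back than shut.
Start: joints at [1.048, 0.628, 0.038, 1.517, -0.027, 0.996, -0.02], TCP at [286.728, -583.356, 256.313] pointing down, gripper open.
Joint ranges: [-3.06, 3.06], [-0.37, 2.12], [-1.25, 1.32], [0.18, 2.47], [-1.1, 4.24], [0.23, 1.98], [-2.94, 2.94]. Speed limits (rad/s): [2.57, 2.57, 3.14, 3.14, 3.14, 3.14, 3.14].

## Interface

Orientations are given as [roll, pitch, yaw] about the fixed x, y, z axes, in that order (R = Rz(yaw) Ry(pitch) Rx(roll)).
In Python, from cell import ctrl gives the robot as it stands. The module is installed in compiled form; this text tells all that it offers.
- The arm moves only by the tool play_rows, never from a script. Its argument "targets" is a list of rows, each a list of 5 numbers: the closure, from 0 (fully open) to 1 (shut), then the shift along the tool's x, y, z in cm, then the turn about the tool's z in degrees. In form: [[gripper, dx, dy, dz, spin], ...]. A call has 1 to 10 rows; each row is the pose to reach, as a shift and turn from the pose commanded when the call began, along the tool's axes at that moment; what a row does not reach only later rows make up. A row lasts 1/10 s, in which the tool goes at most 50 mm and 8.59 degrees, less where a joint would pass 70% of its speed; a pose out of reach is approached as far as the arm can. A call with a gripper value outside its range is refused whole. The fingers move at their own pace and stop on an object; the grip force is fixed at half the most. Time passes only in rows, so rows that repeat a pose let the fingers close. It gives the time, the measured TCP pose, the force, the opening and the grip force at its end, in the units of the state.
- ctrl.read_state(): the state, without advancing time (a new reading comes with each control period).
- ctrl.get_image(name): name is "side" or "top"; returns (picture, depth): 480x640x3 uint8, red, green, blue; 480x640 float32, mm along the optical axis (not along the pixel's ray), 0 where there is no reading.
- ctrl.calibration(name): a dict with "vfov" (degrees; the focal length in pixels is half the picture's height over the tangent of half this angle, whatever the lens; pixels are square), "cx", "cy" (the principal point, pixels), "extrinsics" (4x4, takes a point from camera to world coordinates). Camera axes: x right, y down, z forward; pixel columns grow to the right and rows downward; lengths in mm; the calibration is good to about 2 mm. A picture is of the moment at which its call begins. calibration takes no time and is no camera call.
- ctrl.finish_job(): hands the job in; it is judged then, once.
Trained networks look in the newest picture that a camera, given by its name, has taken for a name from the list of things; names that differ only in an ending like _2 or _b are one class to them, and where a whole thing is asked for, a point or a joint stands for the part that bears it (a point fixed in the world has none). Each returns a list of dicts, best first, with "confidence" (0 to 1); they miss things now and then, are a little off and sometimes report something else, mostly with a low value. They report only what shows in the picture. A call takes as long as a camera call. They do not tell look-alikes from the thing itself.
- ctrl.search_frame(camera, name): "bbox" ([left, top, right, bottom] in pixels, round what is visible of it).
- ctrl.trace(camera, name): "pixels" (480x640 bool, what is visible of it) and "bbox" ([left, top, right, bottom] in pixels, round what is visible of it).
The state is a dict: "clock": time; "qpos": joint angles; "qd": joint speeds; "tau": joint torques, N m; "eef_pos": TCP position; "tool_rot": TCP orientation; "force": force on the tool from outside, world axes, zero at the start; "torque": the same for the moment, N m; "width": finger opening in mm; "gripper_force": force on a finger pad.
Only numpy, scipy, OpenCV 4.12 (cv2) and the standard library are available. Lean on these libraries where they do the work, as an engineer would, in place of code of your own. Each camera call takes 0.05 s, during which the arm holds its last target. There are 200 camera calls.

## Working session

There is one attempt and no reset: what is moved stays moved. The work goes in short steps, Python scripts to look and compute and a tool call to move; the robot and the scene stay as the last step left them, time stands still between calls to the robot, and variables do not carry over. Pictures are saved under pics/ and viewed, at most 14 in all, crops included, and the job is handed in when it is done.

Besides the shell and the picture viewer there is one more tool, called after "Request:" as name(argument=value, ...), one argument or row to a line, values as JSON. play_rows: Moves the arm, as the interface text tells. Its arguments: {"type":"object","properties":{"targets":{"type":"array"}},"required":["targets"]}

```bash
mkdir -p pics; cat > h.py <<'E'
import numpy as np, cv2
from cell import ctrl
def cal(n):
    c=ctrl.calibration(n); return 240/np.tan(np.radians(c["vfov"])/2),c["cx"],c["cy"],np.array(c["extrinsics"])
def cloud(n,d):
    f,cx,cy,E=cal(n); v,u=np.mgrid[:480,:640]
    P=np.stack([(u-cx)*d/f,(v-cy)*d/f,d],-1)@E[:3,:3].T+E[:3,3]
    P[d<=0]=np.nan; return P
def proj(n,p):
    f,cx,cy,E=cal(n); q=(np.atleast_2d(p)-E[:3,3])@E[:3,:3]; return q[:,:2]/q[:,2:]*f+[cx,cy]
def snap(n,save=None):
    a,d=ctrl.get_image(n)
    if save: cv2.imwrite("pics/"+save,a[:,:,::-1])
    return a,d,cloud(n,d)
E
python3 - <<'E'
from h import *
np.set_printoptions(precision=2,suppress=True)
for n in("top","side"):
    a,d,P=snap(n,n+"0.png"); print(n,cal(n)); np.savez(n+"0.npz",a=a,P=P)
    for k in "left_hand_tray right_hand_tray left_hand_lever right_hand_lever screw_box round_tin plumb_bob ink_bottle cotton_reel".split():
        for r in ctrl.trace(n,k)[:4]:
            q=P[r["pixels"]]; print(k,round(r["confidence"],2),np.round(r["bbox"]),np.nanmedian(q,0),r["pixels"].sum())
print(ctrl.read_state())
E
```

```text
top (np.float64(467.7856963395731), 326.6631300378328, 230.6216745138105, array([[  0.03,  -0.99,   0.12, 345.39],
       [ -1.  ,  -0.02,   0.02,  25.45],
       [ -0.02,  -0.12,  -0.99, 894.13],
       [  0.  ,   0.  ,   0.  ,   1.  ]]))
left_hand_tray 0.98 [265. 105. 362. 210.] [598.03  75.96   3.98] 8742
right_hand_tray 0.79 [372. 117. 452. 202.] [ 598.54 -112.1     4.46] 6341
left_hand_lever 0.67 [220. 208. 275. 269.] [408.01 193.02   7.47] 1398
right_hand_lever 0.9 [422. 208. 482. 273.] [ 414.72 -177.26    7.6 ] 1600
screw_box 0.97 [204. 110. 260. 148.] [636.77 234.74  39.35] 1779
round_tin 0.95 [233. 292. 270. 328.] [306.16 177.88  46.48] 1172
round_tin 0.94 [295. 266. 335. 304.] [350.97  66.41  46.87] 1071
round_tin 0.77 [352. 223. 391. 259.] [439.55 -35.45  46.89] 1075
round_tin 0.65 [426. 300. 471. 341.] [ 296.45 -175.63   46.97] 1224
plumb_bob 0.9 [296. 225. 333. 241.] [450.47  61.24  21.64] 466
ink_bottle 0.74 [185. 236. 214. 263.] [412.01 282.05  38.24] 710
cotton_reel 0.75 [466. 198. 489. 218.] [ 501.67 -234.61   40.36] 305
side (np.float64(470.41836823772695), 323.6234
[... 952 characters left out ...]
6  45.07] 1232
plumb_bob 0.82 [303. 233. 322. 260.] [444.6   46.22  23.65] 303
plumb_bob 0.6 [371. 242. 499. 333.] [ 595.76 -117.43    5.86] 6415
ink_bottle 0.86 [231. 172. 258. 206.] [409.05 274.85  34.61] 711
cotton_reel 0.64 [426. 338. 453. 369.] [ 497.54 -243.97   32.88] 721
{'clock': 1.0, 'qpos': array([ 1.05,  0.63,  0.04,  1.52, -0.03,  1.  , -0.02]), 'qd': array([ 0.,  0., -0., -0., -0.,  0., -0.]), 'tau': array([ -0.  , -56.33,   1.23, -19.38,   0.01,   0.  ,  -0.  ]), 'eef_pos': array([ 286.74, -583.34,  256.33]), 'tool_rot': array([ 3.14, -0.  ,  0.46]), 'force': array([ 0.48,  0.24, -0.2 ]), 'torque': array([-0.01,  0.02,  0.05]), 'gripper_force': 0.0, 'width': 85.29427997377071}
```

View pictures.

View pics/top0.png

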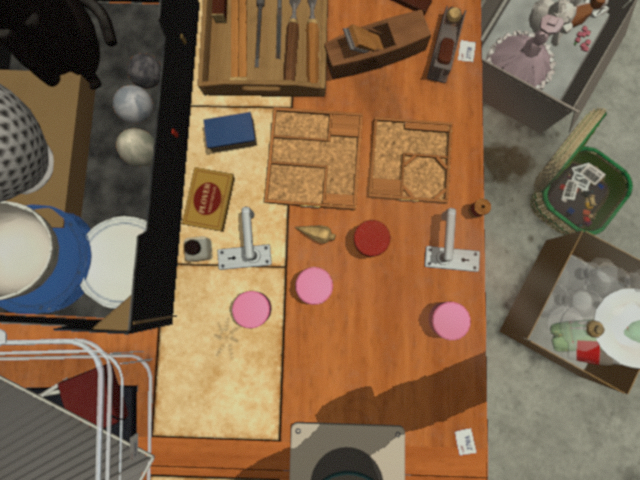

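```bash
python3 - <<'E'
import cv2,numpy as np
t=cv2.imread("pics/top0.png");s=cv2.imread("pics/side0.png")
cv2.imwrite("pics/crop1.png",cv2.resize(t[90:350,170:500],None,fx=2.3,fy=2.3,interpolation=2))
E
```

```text
(no output)
```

View pics/crop1.png

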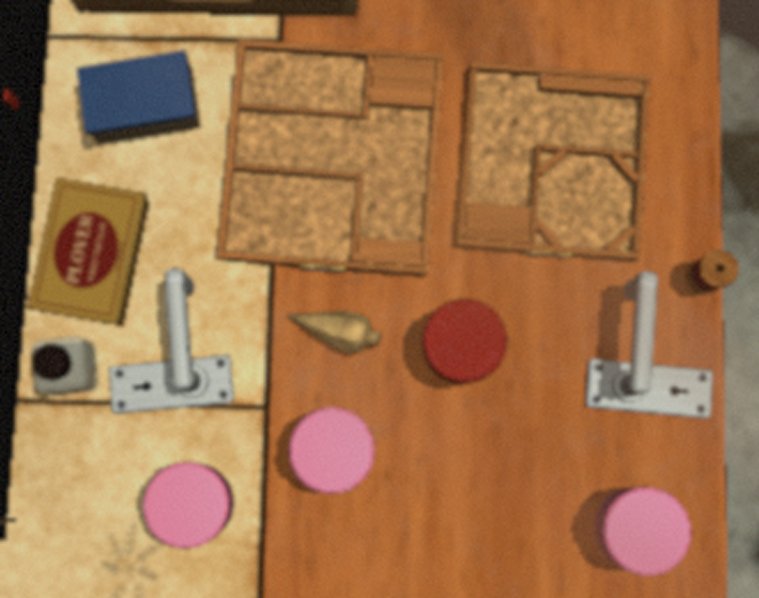

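View pics/side0.png

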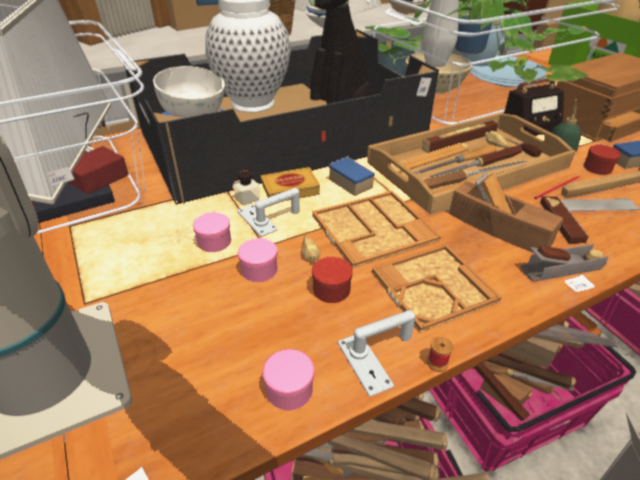

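The wanted things, from these pictures:
- **Tin:** the red one at top-view pixel (372,238). The three pink ones at (314,286), (251,310) and (451,321) are look-alikes.
- **Screw box:** the blue one at (230,131). It has the 41 mm height and matches the second one far back. The yellow PLOVER box at (208,198) is a decoy.
- **Bob:** at (315,233).
- **Handles:** left-hand at (245,240), right-hand at (452,240). Both trays sit at yaw ≈ 0.

Next I'll measure their poses.

```bash
cat > m.py <<'E'
from h import *
np.set_printoptions(precision=3,suppress=True)
z=np.load("top0.npz");P=z["P"];a=z["a"].copy()
def pts(b,lo,hi):
    u0,v0,u1,v1=b;q=P[v0:v1,u0:u1].reshape(-1,3);return q[(q[:,2]>lo)&(q[:,2]<hi)]
def rect(q):
    (c,s,an)=cv2.minAreaRect(q[:,:2].astype(np.float32));return np.array(c),s,an
print("finger",ctrl.finger_overhang)
print("blue",rect(pts((198,105,262,152),34,48)),"yellow z",np.nanpercentile(pts((185,170,235,230),5,80)[:,2],[50,90]))
for b in((350,218,395,262),):
    q=pts(b,43,55);print("tin",cv2.minEnclosingCircle(q[:,:2].astype(np.float32)),q.mean(0))
q=pts((292,220,338,246),6,40);print("bob",rect(q),q[:,2].max())
for n,b in(("L",(215,200,278,274)),("R",(420,200,483,276))):
    pl=pts(b,4,12);ba=pts(b,46,62)
    print(n,"plate",rect(pl),"bar",rect(ba),cv2.fitLine(ba[:,:2].astype(np.float32),2,0,.01,.01).ravel())
for n,b in(("LT",(262,100,366,216)),("RT",(366,112,456,208))):
    q=pts(b,9,17);print(n,rect(q),len(q))
E
python3 m.py
```

```text
finger 25.0
blue (array([641.747, 238.226]), (57.96966552734375, 92.25352478027344), 10.637928009033203) yellow z [27.296 29.348]
tin ((440.4156188964844, -36.158077239990234), 33.45332336425781) [440.166 -36.051  46.945]
bob (array([451.498,  69.468]), (78.30224609375, 32.13711166381836), 78.14027404785156) 32.42846974964641
L plate (array([445.079, 200.58 ]), (103.91779327392578, 142.60670471191406), 85.55225372314453) bar (array([443.559, 190.243]), (94.49874114990234, 18.088497161865234), 6.522421836853027) [  0.992   0.126 442.449 189.922]
R plate (array([ 453.07 , -193.897]), (140.99526977539062, 116.17557525634766), 4.51635217666626) bar (array([ 449.523, -176.192]), (17.16059112548828, 95.85114288330078), 85.8165054321289) [   0.997   -0.073  448.54  -174.852]
LT (array([598.439,  76.088]), (176.96519470214844, 192.86192321777344), 86.774658203125) 2404
RT (array([ 598.208, -111.161]), (152.2289276123047, 161.7309112548828), 86.6487045288086) 2110
```

```bash
cat > ov.py <<'E'
from h import *
T={"L":((599,76,0),-3.2),"R":((599,-111.2,0),-3.4)}
def w(t,x,y,z=0):
    c,an=T[t];r=np.radians(an);return np.array([c[0]+x*np.cos(r)-y*np.sin(r),c[1]+x*np.sin(r)+y*np.cos(r),z])
if __name__=="__main__":
    z=np.load("top0.npz");a=z["a"];P=z["P"]
    q=P.reshape(-1,3)
    for lo,hi in((40,80),(80,400)):
        m=(q[:,0]>560)&(q[:,0]<800)&(q[:,1]>150)&(q[:,1]<400)&(q[:,2]>lo)&(q[:,2]<hi)
        k=q[m&(q[:,1]<290)]; k=k[(k[:,0]>672)]; print(lo,"caddy xmin",k[:,0].min() if len(k) else None)
        m=(q[:,0]>380)&(q[:,0]<680)&(q[:,1]>285)&(q[:,2]>max(lo,72)); print("box ymin",q[m][:,1].min(), q[m][:,2].max())
    im=cv2.resize(a[90:220,250:465],None,fx=3.6,fy=3.6,interpolation=2)[:,:,::-1].copy()
    def poly(p,col): cv2.polylines(im,[np.int32((proj("top",np.array(p))-[250,90])*3.6)],True,col,1)
    def box(t,cx,cy,dx,dy,zz,col): poly([w(t,cx+sx*dx/2,cy+sy*dy/2,zz) for sx,sy in((-1,-1),(1,-1),(1,1),(-1,1))],col)
    box("L",0,0,191,177,13,(255,0,0));box("L",-54,29.5,71,106,13,(0,255,0));box("L",64.5,29.5,50,106,13,(0,255,0));box("L",-10.5,-55.5,116,54,13,(255,0,255))
    box("R",0,0,159,152,13,(255,0,0));box("R",-33,-29.5,81,81,13,(0,255,0));box("R",15.5,43,116,54,13,(255,0,255))
    cv2.imwrite("pics/ov.png",im)
E
python3 ov.py
```

```text
40 caddy xmin 672.2549495613675
box ymin 321.74675761483485 256.80982313196876
80 caddy xmin None
box ymin 321.74675761483485 256.80982313196876
```

View pics/ov.png

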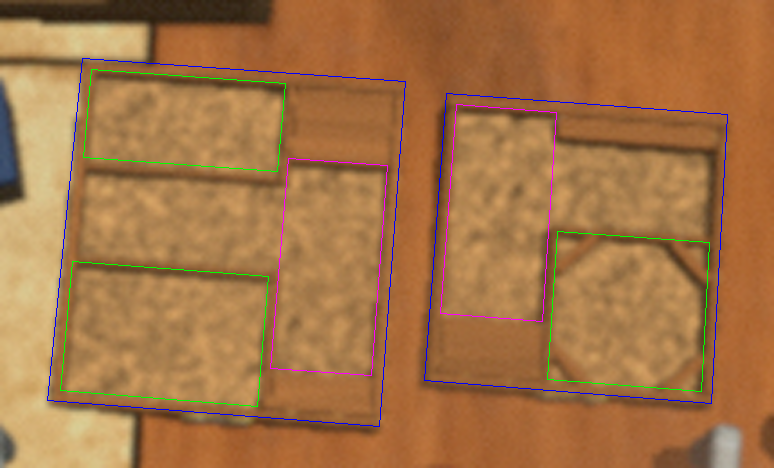

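The overlay fits both trays closely: every bay outline lies on its rim. I'll start with the red tin.

```bash
cat > go.py <<'E'
import sys
from h import *
from scipy.spatial.transform import Rotation as R
s=ctrl.read_state(); print("t",round(s["clock"],1),"pos",np.round(s["eef_pos"],1),"rpy",np.round(np.degrees(s["tool_rot"]),1),"w",round(s["width"],1),"F",np.round(s["gripper_force"],1))
M=R.from_euler("xyz",s["tool_rot"]).as_matrix()
for a in sys.argv[1:]:
    x,y,z,w=map(float,a.split(","))
    d=M.T@(np.array([x,y,z])-s["eef_pos"])/10
    print(a,"->",np.round(d,2),"spin",round((np.degrees(s["tool_rot"][2])-w+180)%360-180,1))
E
python3 go.py 440.4,-36.1,150,86.6; python3 -c "
from ov import w
for n,t in dict(tin=('R',-33,-29.5),bob=('L',64.5,16.5),box=('L',-54,29.5),L=('L',7.5,-33.5),R=('R',33.5,21)).items(): print(n,w(*t).round(1))"
```

```text
t 1.0 pos [ 286.7 -583.3  256.3] rpy [180.   -0.   26.2] w 85.3 F 0.0
440.4,-36.1,150,86.6 -> [ 37.93 -42.34  10.63] spin -60.4
tin [ 564.3 -138.7    0. ]
bob [664.3  88.9   0. ]
box [546.7 108.5   0. ]
L [604.6  42.1   0. ]
R [633.7 -92.2   0. ]
```

Request:
play_rows(
  targets=[
    [0,37.9,-42.3,8,-60.4],
    [0,37.9,-42.3,8,-60.4],
    [0,37.9,-42.3,8,-60.4],
    [0,37.9,-42.3,8,-60.4],
    [0,37.9,-42.3,8,-60.4],
    [0,37.9,-42.3,8,-60.4],
    [0,37.9,-42.3,8,-60.4],
    [0,37.9,-42.3,8,-60.4],
    [0,37.9,-42.3,8,-60.4],
    [0,37.9,-42.3,8,-60.4],
  ],
)

```text
clock: 2.0
eef_pos: [421.2, -105.1, 186.7]
tool_rot: [3.14, 0.0, 1.51]
force: [0.1, -0.4, -0.9]
width: 85.2
gripper_force: 0.0
```

Request:
play_rows(
  targets=[
    [0,0,0,0,0],
    [0,0,0,0,0],
    [0,0,0,0,0],
    [0,0,0,0,0],
  ],
)

```text
clock: 2.4
eef_pos: [420.2, -108.5, 186.7]
tool_rot: [3.142, 0.001, 1.507]
force: [0.1, -0.3, 0.1]
width: 85.8
gripper_force: 0.0
```

```bash
python3 go.py 440.4,-36.1,40,86.6
```

```text
t 2.4 pos [ 420.2 -108.5  186.7] rpy [180.    0.   86.4] w 85.8 F 0.0
440.4,-36.1,40,86.6 -> [ 7.36  1.55 14.67] spin -0.2
```

Request:
play_rows(
  targets=[
    [0,7.36,1.55,7,0],
    [0,7.36,1.55,7,0],
    [0,7.36,1.55,7,0],
    [0,7.36,1.55,10,0],
    [0,7.36,1.55,12.5,0],
    [0,7.36,1.55,14.7,0],
    [0,7.36,1.55,14.7,0],
    [0,7.36,1.55,14.7,0],
  ],
)

```text
clock: 3.2
eef_pos: [440.0, -36.1, 38.8]
tool_rot: [-3.14, 0.0, 1.508]
force: [-0.8, -0.1, 1.0]
width: 85.3
gripper_force: 0.0
```

Request:
play_rows(
  targets=[
    [1,0,0,0,0],
    [1,0,0,0,0],
    [1,0,0,0,0],
    [1,0,0,0,0],
    [1,0,0,0,0],
    [1,0,0,0,0],
  ],
)

```text
clock: 3.8
eef_pos: [440.7, -35.3, 40.6]
tool_rot: [3.14, 0.002, 1.51]
force: [0.3, -2.1, 7.4]
width: 65.8
gripper_force: 66.5
```

Request:
play_rows(
  targets=[
    [1,0,0,-2,0],
    [1,0,0,-5,0],
    [1,0,0,-8,0],
    [1,0,0,-8,0],
    [1,0,0,-8,0],
  ],
)

```text
clock: 4.3
eef_pos: [440.8, -34.6, 120.1]
tool_rot: [3.14, 0.0, 1.51]
force: [-0.3, -0.1, -2.2]
width: 65.3
gripper_force: 67.2
```

```bash
python3 go.py 564.3,-138.7,110,86.6 564.3,-138.7,45,86.6
```

```text
t 4.3 pos [440.8 -34.6 120.1] rpy [179.9   0.   86.5] w 65.3 F 67.2
564.3,-138.7,110,86.6 -> [-9.64 12.96  1.03] spin -0.1
564.3,-138.7,45,86.6 -> [-9.64 12.95  7.53] spin -0.1
```

Request:
play_rows(
  targets=[
    [1,-9.6,13,0,0],
    [1,-9.6,13,0,0],
    [1,-9.6,13,0,0],
    [1,-9.6,13,0,0],
    [1,-9.6,13,0,0],
    [1,-9.6,13,2,0],
    [1,-9.6,13,4,0],
    [1,-9.6,13,6,0],
    [1,-9.6,13,7,0],
    [1,-9.6,13,7.5,0],
  ],
)

```text
clock: 5.3
eef_pos: [561.9, -135.9, 44.5]
tool_rot: [-3.136, 0.0, 1.513]
force: [-15.6, 1.8, 43.8]
width: 65.7
gripper_force: 72.0
```

```bash
python3 go.py 564.3,-138.7,44,86.6
```

```text
t 5.3 pos [ 561.9 -135.9   44.5] rpy [-179.7    0.    86.7] w 65.7 F 72.0
564.3,-138.7,44,86.6 -> [-0.26  0.26  0.05] spin 0.1
```

Request:
play_rows(
  targets=[
    [1,0,0,-0.2,0],
    [1,0,0,-0.2,0],
    [1,0,0,-0.2,0],
  ],
)

```text
clock: 5.6
eef_pos: [564.5, -137.4, 46.9]
tool_rot: [3.141, 0.0, 1.511]
force: [0.2, 0.1, -1.1]
width: 65.2
gripper_force: 67.2
```

```bash
python3 - <<'E'
from h import *
a,d,P=snap("side","s1.png")
cv2.imwrite("pics/s1c.png",cv2.resize(a[180:360,300:540],None,fx=3,fy=3,interpolation=2)[:,:,::-1])
E
```

```text
(no output)
```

View pics/s1c.png

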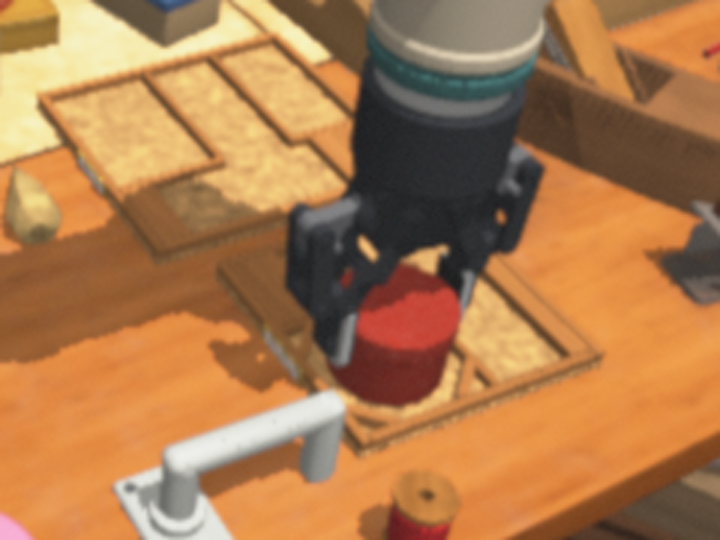

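The crop shows the red tin, with the jaws round it, upright inside the eight-sided bay. I'll lower it the last bit and release.

Request:
play_rows(
  targets=[
    [1,0,0,0.2,0],
    [1,0,0,0.2,0],
    [0,0,0,0.2,0],
    [0,0,0,0.2,0],
    [0,0,0,0.2,0],
    [0,0,0,0.2,0],
    [0,0,0,-3,0],
    [0,0,0,-7,0],
    [0,0,0,-9,0],
    [0,0,0,-9,0],
  ],
)

```text
clock: 6.65
eef_pos: [566.6, -137.9, 139.6]
tool_rot: [3.136, 0.001, 1.511]
force: [0.6, 0.4, -0.4]
width: 85.4
gripper_force: 0.0
```

```bash
python3 go.py 448.8,56.8,130,78.1
```

```text
t 6.7 pos [ 566.6 -137.9  139.6] rpy [179.7   0.   86.6] w 85.4 F 0.0
448.8,56.8,130,78.1 -> [ 18.72 -12.93   0.88] spin 8.5
```

Request:
play_rows(
  targets=[
    [0,18.7,-12.9,2,8.5],
    [0,18.7,-12.9,2,8.5],
    [0,18.7,-12.9,2,8.5],
    [0,18.7,-12.9,2,8.5],
    [0,18.7,-12.9,2,8.5],
    [0,18.7,-12.9,2,8.5],
    [0,18.7,-12.9,2,8.5],
    [0,18.7,-12.9,2,8.5],
  ],
)

```text
clock: 7.45
eef_pos: [447.4, 55.5, 116.2]
tool_rot: [-3.142, 0.001, 1.361]
force: [0.2, 0.0, -0.6]
width: 85.5
gripper_force: 0.0
```

```bash
python3 go.py 448.8,56.8,34,78.1
```

```text
t 7.5 pos [447.4  55.5 116.2] rpy [-180.    0.   78.] w 85.5 F 0.0
448.8,56.8,34,78.1 -> [0.17 0.11 8.22] spin -0.1
```

Request:
play_rows(
  targets=[
    [0.35,0.17,0.11,0,0],
    [0.35,0.17,0.11,2,0],
    [0.35,0.17,0.11,4,0],
    [0.35,0.17,0.11,6,0],
    [0.35,0.17,0.11,8.2,0],
    [0.35,0.17,0.11,8.2,0],
    [0.35,0.17,0.11,8.2,0],
  ],
)

```text
clock: 8.15
eef_pos: [448.5, 57.5, 34.5]
tool_rot: [-3.141, 0.0, 1.362]
force: [-0.5, 0.1, 0.0]
width: 55.4
gripper_force: 0.0
```

Request:
play_rows(
  targets=[
    [1,0,0,0,0],
    [1,0,0,0,0],
    [1,0,0,0,0],
    [1,0,0,0,0],
    [1,0,0,0,0],
    [1,0,0,0,0],
  ],
)

```text
clock: 8.75
eef_pos: [449.3, 57.9, 36.0]
tool_rot: [3.139, -0.001, 1.362]
force: [-0.5, -0.5, 7.7]
width: 29.6
gripper_force: 58.7
```

Request:
play_rows(
  targets=[
    [1,0,0,-2,0],
    [1,0,0,-4,0],
    [1,0,0,-6,0],
    [1,0,0,-6,0],
    [1,0,0,-6,0],
  ],
)

```text
clock: 9.25
eef_pos: [448.7, 57.6, 95.1]
tool_rot: [3.14, -0.0, 1.362]
force: [-0.6, 0.9, -2.3]
width: 29.3
gripper_force: 60.2
```

```bash
python3 go.py 664.3,88.9,95,86.8; python3 - <<'E'
from h import *
a,d,P=snap("side")
cv2.imwrite("pics/s2c.png",cv2.resize(a[150:340,230:470],None,fx=3,fy=3,interpolation=2)[:,:,::-1])
E
```

```text
t 9.2 pos [448.7  57.6  95.1] rpy [179.9  -0.   78. ] w 29.3 F 60.2
664.3,88.9,95,86.8 -> [ 7.54 20.44  0.04] spin -8.8
```

View pics/s2c.png

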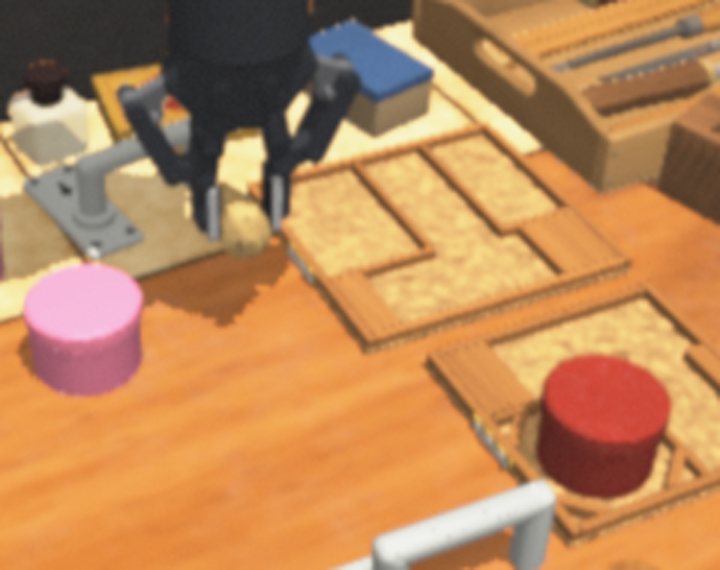

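```bash
python3 - <<'E'
from h import *
P=np.load("top0.npz")["P"].reshape(-1,3)
for y in range(30,150,20):
    m=(P[:,0]>685)&(P[:,0]<800)&(abs(P[:,1]-y)<10)&(P[:,2]>22); k=P[m]; 
    print(y,np.percentile(k[:,0],[0,2]).round() if len(k) else None,k[:,2].max().round() if len(k) else None)
E
```

```text
30 [763. 764.] 63.0
50 [724. 726.] 63.0
70 [724. 724.] 49.0
90 [724. 724.] 57.0
110 [723. 724.] 60.0
130 [723. 724.] 60.0
```

Request:
play_rows(
  targets=[
    [1,7.5,18,-2,-8.8],
    [1,7.5,20.4,-2,-8.8],
    [1,7.5,20.4,-2,-8.8],
    [1,7.5,20.4,-2,-8.8],
    [1,7.5,20.4,-2,-8.8],
    [1,7.5,20.4,-2,-8.8],
    [1,7.5,20.4,0,-8.8],
    [1,7.5,20.4,0,-8.8],
  ],
)

```text
clock: 10.1
eef_pos: [659.7, 88.3, 90.8]
tool_rot: [-3.134, 0.003, 1.517]
force: [-1.7, -1.2, -2.2]
width: 29.4
gripper_force: 60.2
```

```bash
python3 go.py 664.3,88.9,40,86.8
```

```text
t 10.1 pos [659.7  88.3  90.8] rpy [-179.6    0.2   86.9] w 29.4 F 60.2
664.3,88.9,40,86.8 -> [0.1  0.5  5.08] spin 0.1
```

Request:
play_rows(
  targets=[
    [1,0,0.3,0,0],
    [1,0,0.3,2,0],
    [1,0,0.3,3.5,0],
    [1,0,0.3,4.5,0],
    [1,0,0.3,5,0],
    [1,0,0.3,5.1,0],
    [1,0,0.3,5.1,0],
  ],
)

```text
clock: 10.8
eef_pos: [666.7, 89.3, 43.9]
tool_rot: [3.141, -0.0, 1.516]
force: [0.5, 0.5, -2.1]
width: 29.6
gripper_force: 60.2
```

Request:
play_rows(
  targets=[
    [0.4,0,0,0,0],
    [0.4,0,0,0,0],
    [0.4,0,0,0,0],
    [0.4,0,0,0,0],
    [0.4,0,0,-1,0],
    [0.4,0,0,-4,0],
    [0.4,0,0,-8,0],
    [0.4,0,0,-8,0],
  ],
)

```text
clock: 11.6
eef_pos: [670.1, 90.9, 130.1]
tool_rot: [3.131, -0.004, 1.516]
force: [1.1, 0.2, 0.6]
width: 51.3
gripper_force: 0.0
```

```bash
python3 go.py 641.7,238.2,125,100.6
```

```text
t 11.6 pos [670.1  90.9 130.1] rpy [179.4  -0.2  86.9] w 51.3 F 0.0
641.7,238.2,125,100.6 -> [14.55 -3.65  0.53] spin -13.7
```

Request:
play_rows(
  targets=[
    [0.15,14.5,-3.65,0,-13.7],
    [0.15,14.5,-3.65,0,-13.7],
    [0.15,14.5,-3.65,0,-13.7],
    [0.15,14.5,-3.65,0,-13.7],
    [0.15,14.5,-3.65,0,-13.7],
    [0.15,14.5,-3.65,0,-13.7],
    [0.15,14.5,-3.65,0,-13.7],
  ],
)

```text
clock: 12.3
eef_pos: [638.7, 233.6, 123.4]
tool_rot: [-3.142, 0.002, 1.753]
force: [0.3, -0.3, 0.5]
width: 72.4
gripper_force: 0.0
```

```bash
python3 go.py 641.7,238.2,39,100.6; python3 - <<'E'
from h import *
a,d,P=snap("side"); np.savez("s3.npz",P=P)
cv2.imwrite("pics/s3c.png",cv2.resize(a[130:350,290:530],None,fx=3,fy=2.7,interpolation=2)[:,:,::-1])
a,d,P=snap("top")
from ov import w,T
q=P[95:150,262:340].reshape(-1,3); q=q[np.isfinite(q[:,0])&(q[:,2]>16)&(q[:,2]<42)]
print(len(q)); c,s,an=cv2.minAreaRect(q[:,:2].astype(np.float32)); print(c,s,an,q[:,2].max())
r=np.radians(-3.2);d=np.array(c)-[599,76];print("tray xy",d[0]*np.cos(r)+d[1]*np.sin(r),-d[0]*np.sin(r)+d[1]*np.cos(r))
E
```

```text
t 12.3 pos [638.7 233.6 123.4] rpy [-1.800e+02  1.000e-01  1.004e+02] w 72.4 F 0.0
641.7,238.2,39,100.6 -> [0.41 0.38 8.44] spin -0.2
0Traceback (most recent call last):
  File "<stdin>", line 7, in <module>
    return umr_maximum(a, axis, None, out, keepdims, initial, where)
ValueError: zero-size array to reduction operation maximum which has no identity
```

View pics/s3c.png

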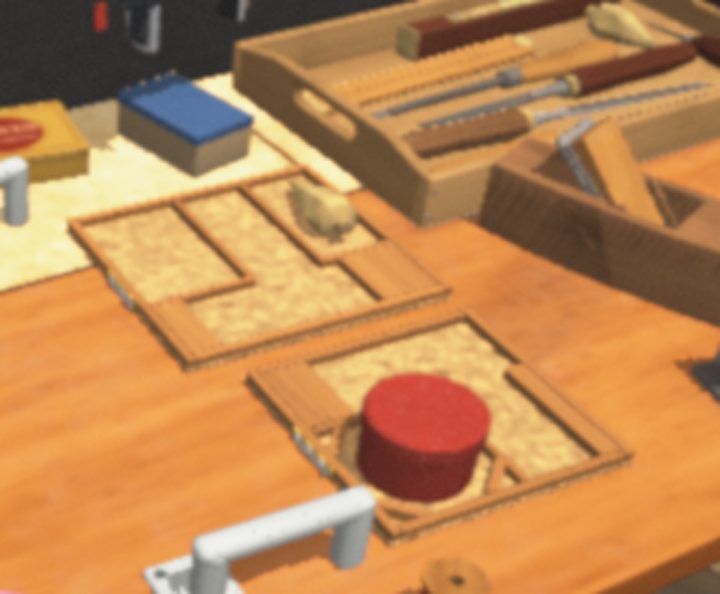

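The bob lies in its bay and the tin sits upright in its own. Next I'll pick up the blue screw box.

Request:
play_rows(
  targets=[
    [0.15,0.35,0.3,2,0],
    [0.15,0.35,0.3,5,0],
    [0.15,0.35,0.3,7,0],
    [0.15,0.35,0.3,9,0],
    [0.15,0.35,0.3,9,0],
    [0.15,0.35,0.3,9,0],
  ],
)

```text
clock: 13.0
eef_pos: [640.1, 240.1, 33.2]
tool_rot: [-3.141, -0.0, 1.755]
force: [-0.8, 0.1, -0.5]
width: 72.6
gripper_force: 0.0
```

Request:
play_rows(
  targets=[
    [1,0,0,0,0],
    [1,0,0,0,0],
    [1,0,0,0,0],
    [1,0,0,0,0],
    [1,0,0,0,0],
    [1,0,0,0,0],
  ],
)

```text
clock: 13.6
eef_pos: [641.3, 240.5, 35.2]
tool_rot: [3.139, -0.001, 1.755]
force: [0.5, 0.4, 6.3]
width: 55.7
gripper_force: 65.8
```

Request:
play_rows(
  targets=[
    [1,0,0,-2,0],
    [1,0,0,-5,0],
    [1,0,0,-8,0],
    [1,0,0,-8,0],
    [1,0,0,-8,0],
  ],
)

```text
clock: 14.1
eef_pos: [640.5, 239.8, 115.1]
tool_rot: [3.14, 0.0, 1.755]
force: [-0.1, -0.4, -2.2]
width: 56.0
gripper_force: 65.2
```

```bash
python3 go.py 546.7,108.5,110,86.8
```

```text
t 14.1 pos [640.5 239.8 115.1] rpy [179.9   0.  100.6] w 56.0 F 65.2
546.7,108.5,110,86.8 -> [-11.18 -11.63   0.49] spin 13.8
```

Request:
play_rows(
  targets=[
    [1,-11,-11.6,0,13.8],
    [1,-11,-11.6,0,13.8],
    [1,-11,-11.6,0,13.8],
    [1,-11,-11.6,0,13.8],
    [1,-11,-11.6,0,13.8],
    [1,-11,-11.6,0,13.8],
    [1,-11,-11.6,0,13.8],
  ],
)

```text
clock: 14.8
eef_pos: [547.3, 112.6, 113.6]
tool_rot: [3.141, -0.002, 1.516]
force: [0.6, -0.6, -0.1]
width: 55.8
gripper_force: 65.2
```

```bash
python3 go.py 546.7,110,41,86.8
```

```text
t 14.8 pos [547.3 112.6 113.6] rpy [ 1.799e+02 -1.000e-01  8.690e+01] w 55.8 F 65.2
546.7,110,41,86.8 -> [-0.27 -0.06  7.26] spin 0.1
```

Request:
play_rows(
  targets=[
    [1,-0.1,0,0,0],
    [1,-0.1,0,2,0],
    [1,-0.1,0,4,0],
    [1,-0.1,0,5.5,0],
    [1,-0.1,0,6.5,0],
    [1,-0.1,0,7.2,0],
    [1,-0.1,0,7.2,0],
    [1,-0.1,0,7.2,0],
  ],
)

```text
clock: 15.6
eef_pos: [546.6, 109.8, 41.9]
tool_rot: [3.141, -0.0, 1.515]
force: [-0.3, -0.2, -0.3]
width: 56.1
gripper_force: 65.2
```

```bash
python3 go.py 546.7,110,39.5,86.8;python3 - <<'E'
from h import *
s=ctrl.read_state();print(s["force"])
E
```

```text
t 15.6 pos [546.6 109.8  41.9] rpy [180.   -0.   86.8] w 56.1 F 65.2
546.7,110,39.5,86.8 -> [0.02 0.01 0.24] spin -0.0
[-0.33926669 -0.21112934 -0.33122862]
```

Next I'll lower it, release it, lift clear and take a look at both trays.

Request:
play_rows(
  targets=[
    [1,0,0,0.2,0],
    [1,0,0,0.2,0],
    [0.15,0,0,0.2,0],
    [0.15,0,0,0.2,0],
    [0.15,0,0,0.2,0],
    [0.15,0,0,-2,0],
    [0,0,0,-6,0],
    [0,0,0,-10,0],
    [0,0,0,-10,0],
  ],
)

```text
clock: 16.5
eef_pos: [549.3, 111.0, 146.4]
tool_rot: [3.133, -0.003, 1.514]
force: [1.5, 0.3, -0.2]
width: 85.7
gripper_force: 0.0
```

```bash
python3 go.py 426.2,188.2,160,7.2
```

```text
t 16.5 pos [549.3 111.  146.4] rpy [179.5  -0.2  86.8] w 85.7 F 0.0
426.2,188.2,160,7.2 -> [  7.01 -12.72  -1.44] spin 79.6
```

Request:
play_rows(
  targets=[
    [0.2,7,-12.7,-1.4,79.6],
    [0.2,7,-12.7,-1.4,79.6],
    [0.2,7,-12.7,-1.4,79.6],
    [0.2,7,-12.7,-1.4,79.6],
    [0.2,7,-12.7,-1.4,79.6],
    [0.2,7,-12.7,-1.4,79.6],
    [0.2,7,-12.7,-1.4,79.6],
    [0.2,7,-12.7,-1.4,79.6],
    [0.2,7,-12.7,-1.4,79.6],
    [0.2,7,-12.7,-1.4,79.6],
  ],
)

```text
clock: 17.5
eef_pos: [423.3, 186.4, 155.3]
tool_rot: [3.141, 0.0, 0.123]
force: [-0.4, -0.2, 0.3]
width: 68.5
gripper_force: 0.0
```

Request:
play_rows(
  targets=[
    [0.2,0,0,0,0],
    [0.2,0,0,0,0],
  ],
)

```text
clock: 17.7
eef_pos: [423.3, 186.5, 155.4]
tool_rot: [3.141, 0.0, 0.128]
force: [-0.0, 0.3, -1.1]
width: 68.2
gripper_force: 0.0
```

```bash
python3 go.py 426.2,188.2,55,7.2; cat > chk.py <<'E'
from h import *
from ov import T
import sys
def tr(t,c):
    r=np.radians(T[t][1]);d=np.array(c)[:2]-T[t][0][:2];return np.round([d[0]*np.cos(r)+d[1]*np.sin(r),-d[0]*np.sin(r)+d[1]*np.cos(r)],1)
a,d,P=snap("top"); q=P.reshape(-1,3)
def sel(t,x0,x1,y0,y1,lo,hi):
    r=np.radians(T[t][1]);d=q[:,:2]-T[t][0][:2];x=d[:,0]*np.cos(r)+d[:,1]*np.sin(r);y=-d[:,0]*np.sin(r)+d[:,1]*np.cos(r)
    m=(x>x0)&(x<x1)&(y>y0)&(y<y1)&(q[:,2]>lo)&(q[:,2]<hi); return np.stack([x,y],1)[m].astype(np.float32),q[m][:,2]
for n,k in dict(bob=("L",36,94,-25,84,17,45),box=("L",-95,-12,-30,85,38,56),tin=("R",-80,10,-76,20,44,60),leverL=("L",-20,35,-72,60,50,75),leverR=("R",5,60,-70,65,50,75)).items():
    p,z=sel(*k)
    if len(p)>20: print(n,cv2.minAreaRect(p),"z med/max",np.median(z).round(1),z.max().round(1),len(p))
cv2.imwrite("pics/"+sys.argv[1],cv2.resize(a[90:290,170:490],None,fx=2.4,fy=2.4,interpolation=2)[:,:,::-1])
E
python3 chk.py c1.png
```

```text
t 17.7 pos [423.3 186.5 155.4] rpy [180.    0.    7.3] w 68.2 F 0.0
426.2,188.2,55,7.2 -> [ 0.31 -0.13 10.04] spin 0.1
bob ((63.851139068603516, 24.708145141601562), (32.935218811035156, 68.92153930664062), 13.099475860595703) z med/max 26.6 36.0 382
box ((-54.698753356933594, 28.012989044189453), (92.20869445800781, 57.67496109008789), 89.80720520019531) z med/max 44.0 48.7 1500
tin ((-33.500404357910156, -29.005638122558594), (65.23609924316406, 66.35713195800781), 48.46150588989258) z med/max 51.0 55.6 1043
```

View pics/c1.png

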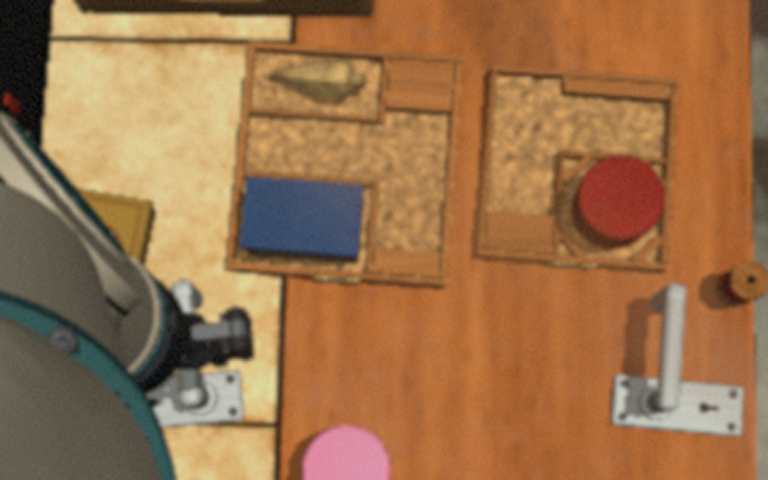

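Tin and box are exact, and the bob lies in its bay. Next is the left handle.

Request:
play_rows(
  targets=[
    [0.3,0.2,-0.1,0,0],
    [0.3,0.3,-0.15,3,0],
    [0.3,0.3,-0.15,6,0],
    [0.3,0.3,-0.15,8,0],
    [0.3,0.3,-0.15,9,0],
    [0.3,0.3,-0.15,10,0],
    [0.3,0.3,-0.15,10,0],
    [0.3,0.3,-0.15,10,0],
  ],
)

```text
clock: 18.55
eef_pos: [426.6, 188.6, 56.0]
tool_rot: [-3.141, -0.001, 0.125]
force: [0.0, -0.4, -0.0]
width: 59.8
gripper_force: 0.0
```

Request:
play_rows(
  targets=[
    [1,0,0,0,0],
    [1,0,0,0,0],
    [1,0,0,0,0],
    [1,0,0,0,0],
    [1,0,0,0,0],
    [1,0,0,0,0],
    [1,0,0,0,0],
  ],
)

```text
clock: 19.25
eef_pos: [426.5, 188.9, 56.2]
tool_rot: [-3.141, -0.001, 0.125]
force: [-0.2, 1.9, 6.4]
width: 15.1
gripper_force: 59.2
```

Request:
play_rows(
  targets=[
    [1,0,0,-1,0],
    [1,0,0,-3,0],
    [1,0,0,-6,0],
    [1,0,0,-9,0],
    [1,0,0,-9,0],
    [1,0,0,-9,0],
  ],
)

```text
clock: 19.85
eef_pos: [426.2, 187.9, 145.9]
tool_rot: [3.141, -0.001, 0.125]
force: [0.2, 0.1, -4.0]
width: 14.7
gripper_force: 59.2
```

```bash
python3 go.py 604.6,42.1,150,86.8; python3 - <<'E'
from h import *
a,d,P=snap("side")
cv2.imwrite("pics/s4c.png",cv2.resize(a[100:320,180:440],None,fx=2.7,fy=2.7,interpolation=2)[:,:,::-1])
E
```

```text
t 19.9 pos [426.2 187.9 145.9] rpy [180.   -0.    7.1] w 14.7 F 59.2
604.6,42.1,150,86.8 -> [15.89 16.69 -0.4 ] spin -79.7
```

View pics/s4c.png

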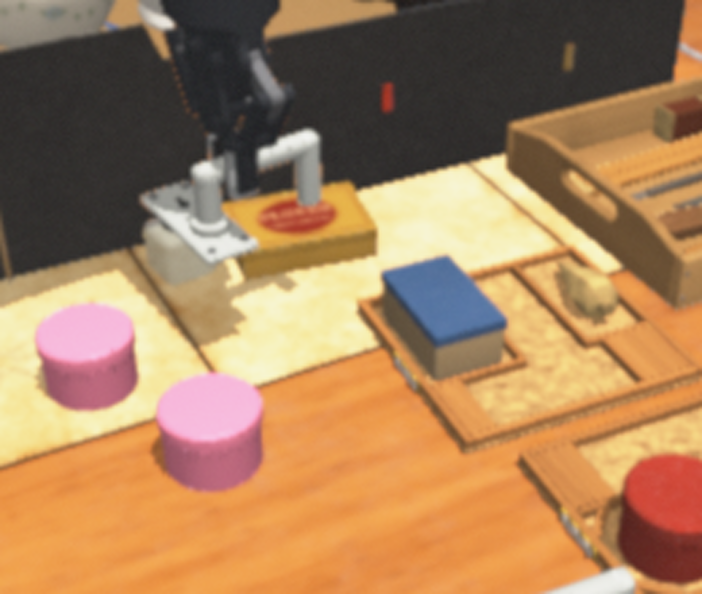

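The handle hangs level in the jaws. I'll carry it over and turn it.

Request:
play_rows(
  targets=[
    [1,1.5,1.5,-0.5,-6],
    [1,4,4,-0.5,-14],
    [1,6,6,-0.5,-22],
    [1,8,8,-0.5,-30],
    [1,10,10,-0.5,-38],
    [1,12,12,-0.5,-46],
    [1,13.5,14,-0.5,-54],
    [1,15,15.5,-0.5,-62],
    [1,15.9,16.7,-0.5,-70],
    [1,15.9,16.7,-0.5,-79.7],
  ],
)

```text
clock: 20.9
eef_pos: [605.2, 39.2, 147.7]
tool_rot: [-3.139, 0.002, 1.499]
force: [-0.5, -0.5, -4.4]
width: 14.9
gripper_force: 59.3
```

Request:
play_rows(
  targets=[
    [1,0,0,0,0],
    [1,0,0,0,0],
    [1,0,0,0,0],
  ],
)

```text
clock: 21.2
eef_pos: [604.1, 43.0, 149.8]
tool_rot: [-3.14, 0.0, 1.496]
force: [-0.3, 1.4, -3.9]
width: 14.7
gripper_force: 59.3
```

```bash
python3 go.py 604.6,42.1,61,86.8; cat > hold.py <<'E'
from h import *
import sys
s=ctrl.read_state();e=s["eef_pos"];ps=s["tool_rot"][2]
a,d,P=snap("side");q=P.reshape(-1,3);d=q-e
m=(np.hypot(d[:,0],d[:,1])<120)&(q[:,2]>e[2]-80)&(q[:,2]<e[2]-35);k=q[m]
print(len(k),"plate z pct",np.percentile(k[:,2],[2,20,50,80,98]).round(1),"rect",cv2.minAreaRect(k[:,:2].astype(np.float32)))
c=k.mean(0);u,sv,v=np.linalg.svd(k-c,full_matrices=False);print("normal",v[2].round(3),"thick",(sv/len(k)**.5).round(1))
cv2.imwrite("pics/"+sys.argv[1],cv2.resize(a[100:320,250:510],None,fx=2.7,fy=2.7,interpolation=2)[:,:,::-1])
E
python3 hold.py s5.png
```

```text
t 21.2 pos [604.1  43.  149.8] rpy [-179.9    0.    85.7] w 14.7 F 59.3
604.6,42.1,61,86.8 -> [-0.09  0.07  8.88] spin -1.1
887 plate z pct [ 96.3 100.3 101.6 103.2 113. ] rect ((585.516845703125, 54.591896057128906), (108.38068389892578, 102.9700927734375), 86.1783676147461)
normal [ 0.028  0.045 -0.999] thick [28.8 24.9  3.4]
```

View pics/s5.png

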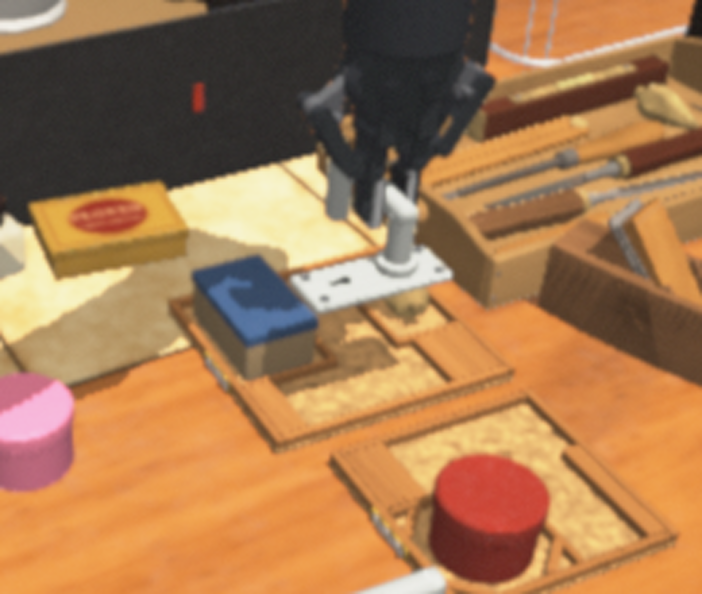

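Request:
play_rows(
  targets=[
    [1,-0.1,0.05,0,-1.1],
    [1,-0.1,0.05,2.5,-1.1],
    [1,-0.1,0.05,5,-1.1],
    [1,-0.1,0.05,6.5,-1.1],
    [1,-0.1,0.05,7.2,-1.1],
    [1,-0.1,0.05,7.2,-1.1],
    [1,-0.1,0.05,7.2,-1.1],
  ],
)

```text
clock: 21.95
eef_pos: [606.0, 41.9, 79.4]
tool_rot: [3.14, -0.0, 1.516]
force: [-0.1, 0.3, -3.8]
width: 15.1
gripper_force: 59.3
```

```bash
python3 go.py 604.6,42.1,61,86.8; python3 - <<'E'
from h import *
from ov import T,w
a,d,P=snap("top");q=P.reshape(-1,3)
r=np.radians(-3.2);d=q[:,:2]-[599,76];x=d[:,0]*np.cos(r)+d[:,1]*np.sin(r);y=-d[:,0]*np.sin(r)+d[:,1]*np.cos(r)
m=(x>-90)&(x<60)&(y>-95)&(y<-18)&(q[:,2]>20)&(q[:,2]<33)
if m.sum()>20: print(m.sum(),cv2.minAreaRect(np.stack([x,y],1)[m].astype(np.float32)),np.median(q[m][:,2]), [np.percentile(v[m],[1,99]).round(1) for v in(x,y)])
E
```

```text
t 21.9 pos [606.   41.9  79.4] rpy [179.9  -0.   86.9] w 15.1 F 59.3
604.6,42.1,61,86.8 -> [ 0.01 -0.14  1.84] spin 0.1
693 ((-10.734821319580078, -55.61388397216797), (39.762672424316406, 99.97347259521484), 89.8624496459961) 29.25120627941726 [array([-60.3,  37.2]), array([-75.1, -36.7])]
```

The plate is centred over its bay to within 1 mm. Down and release.

Request:
play_rows(
  targets=[
    [1,0,0,0.6,0],
    [1,0,0,1.2,0],
    [1,0,0,1.6,0],
    [1,0,0,1.8,0],
    [1,0,0,1.8,0],
    [0.3,0,0,1.8,0],
    [0.3,0,0,1.8,0],
    [0.3,0,0,1.8,0],
  ],
)

```text
clock: 22.8
eef_pos: [605.7, 41.7, 61.0]
tool_rot: [3.141, -0.0, 1.516]
force: [0.9, 0.1, 0.5]
width: 57.8
gripper_force: 0.0
```

Request:
play_rows(
  targets=[
    [0.3,0,0,0,0],
    [0.3,0,0,-2,0],
    [0.3,0,0,-5,0],
    [0.3,0,0,-9,0],
    [0.3,0,0,-9,0],
  ],
)

```text
clock: 23.3
eef_pos: [608.6, 42.9, 155.8]
tool_rot: [3.132, -0.003, 1.516]
force: [0.9, 0.4, -0.5]
width: 59.7
gripper_force: 0.0
```

```bash
python3 go.py 432.1,-174.9,150,175.8
```

```text
t 23.3 pos [608.6  42.9 155.8] rpy [ 1.795e+02 -1.000e-01  8.690e+01] w 59.7 F 0.0
432.1,-174.9,150,175.8 -> [-22.71 -16.43   0.37] spin -88.9
```

Request:
play_rows(
  targets=[
    [0.3,-22.7,-16.4,0,-88.9],
    [0.3,-22.7,-16.4,0,-88.9],
    [0.3,-22.7,-16.4,0,-88.9],
    [0.3,-22.7,-16.4,0,-88.9],
    [0.3,-22.7,-16.4,0,-88.9],
    [0.3,-22.7,-16.4,0,-88.9],
    [0.3,-22.7,-16.4,0,-88.9],
    [0.3,-22.7,-16.4,0,-88.9],
    [0.3,-22.7,-16.4,0,-88.9],
    [0.3,-22.7,-16.4,0,-88.9],
  ],
)

```text
clock: 24.3
eef_pos: [429.0, -176.5, 150.5]
tool_rot: [3.142, 0.0, 3.022]
force: [0.2, 0.6, -0.6]
width: 59.9
gripper_force: 0.0
```

Request:
play_rows(
  targets=[
    [0.3,0,0,0,0],
    [0.3,0,0,0,0],
  ],
)

```text
clock: 24.5
eef_pos: [429.0, -176.2, 150.4]
tool_rot: [3.141, -0.0, 3.012]
force: [-0.4, -0.5, -1.3]
width: 59.8
gripper_force: 0.0
```

```bash
python3 go.py 432.1,-174.9,56,175.8
```

```text
t 24.5 pos [ 429.  -176.2  150.4] rpy [180.   -0.  172.6] w 59.8 F 0.0
432.1,-174.9,56,175.8 -> [-0.29  0.16  9.44] spin -3.2
```

Request:
play_rows(
  targets=[
    [0.3,-0.2,0.15,0,-3.2],
    [0.3,-0.3,0.15,3,-3.2],
    [0.3,-0.3,0.15,6,-3.2],
    [0.3,-0.3,0.15,8,-3.2],
    [0.3,-0.3,0.15,9,-3.2],
    [0.3,-0.3,0.15,9.4,-3.2],
    [0.3,-0.3,0.15,9.4,-3.2],
    [0.3,-0.3,0.15,9.4,-3.2],
  ],
)

```text
clock: 25.3
eef_pos: [432.9, -175.1, 57.4]
tool_rot: [-3.141, 0.001, 3.072]
force: [0.3, -0.6, -0.4]
width: 60.0
gripper_force: 0.0
```

Request:
play_rows(
  targets=[
    [1,0,0,0,0],
    [1,0,0,0,0],
    [1,0,0,0,0],
    [1,0,0,0,0],
    [1,0,0,0,0],
    [1,0,0,0,0],
    [1,0,0,0,0],
  ],
)

```text
clock: 26.0
eef_pos: [432.5, -175.2, 57.1]
tool_rot: [-3.141, 0.001, 3.072]
force: [-0.4, -0.3, 6.3]
width: 14.5
gripper_force: 59.0
```

Request:
play_rows(
  targets=[
    [1,0,0,-1,0],
    [1,0,0,-3,0],
    [1,0,0,-6,0],
    [1,0,0,-9,0],
    [1,0,0,-9,0],
    [1,0,0,-9,0],
  ],
)

```text
clock: 26.6
eef_pos: [432.1, -175.5, 146.8]
tool_rot: [-3.141, 0.0, 3.071]
force: [-0.1, 0.1, -2.5]
width: 14.8
gripper_force: 58.9
```

```bash
python3 go.py 633.7,-92.2,150,86.6
```

```text
t 26.6 pos [ 432.1 -175.5  146.8] rpy [-180.    0.  176.] w 14.8 F 58.9
633.7,-92.2,150,86.6 -> [-19.53   9.73  -0.31] spin 89.4
```

Request:
play_rows(
  targets=[
    [1,-2,1,-0.5,7],
    [1,-5,2.5,-0.5,15],
    [1,-8,4,-0.5,23],
    [1,-10.5,5,-0.5,31],
    [1,-13,6,-0.5,39],
    [1,-15,7,-0.5,47],
    [1,-17,8,-0.5,55],
    [1,-18.5,9,-0.5,63],
    [1,-19.5,9.7,-0.5,71],
    [1,-19.5,9.7,-0.5,79],
  ],
)

```text
clock: 27.6
eef_pos: [633.9, -89.9, 149.6]
tool_rot: [-3.14, -0.002, 1.69]
force: [0.2, -0.2, -2.7]
width: 14.6
gripper_force: 59.0
```

Request:
play_rows(
  targets=[
    [1,0,0,0,5],
    [1,0,0,0,10.4],
    [1,0,0,0,10.4],
    [1,0,0,0,10.4],
  ],
)

```text
clock: 28.0
eef_pos: [632.7, -91.9, 150.2]
tool_rot: [-3.139, 0.0, 1.514]
force: [0.5, -0.2, -2.8]
width: 14.7
gripper_force: 59.0
```

```bash
python3 go.py 633.7,-92.2,82,86.6
```

```text
t 28.0 pos [632.7 -91.9 150.2] rpy [-179.9    0.    86.8] w 14.7 F 59.0
633.7,-92.2,82,86.6 -> [-0.02  0.12  6.82] spin 0.2
```

Request:
play_rows(
  targets=[
    [1,0,0.1,2,0],
    [1,0,0.1,4,0],
    [1,0,0.1,6,0],
    [1,0,0.1,6.8,0],
    [1,0,0.1,6.8,0],
    [1,0,0.1,6.8,0],
  ],
)

```text
clock: 28.6
eef_pos: [635.0, -91.8, 84.0]
tool_rot: [3.141, -0.0, 1.512]
force: [0.2, -0.2, -2.4]
width: 15.1
gripper_force: 58.9
```

```bash
python3 go.py 633.7,-92.2,62,86.6; python3 - <<'E'
from h import *
a,d,P=snap("top");q=P.reshape(-1,3)
r=np.radians(-3.4);d=q[:,:2]-[599,-111.2];x=d[:,0]*np.cos(r)+d[:,1]*np.sin(r);y=-d[:,0]*np.sin(r)+d[:,1]*np.cos(r)
m=(x>-70)&(x<85)&(y>8)&(y<80)&(q[:,2]>20)&(q[:,2]<36)
print(m.sum(),cv2.minAreaRect(np.stack([x,y],1)[m].astype(np.float32)),np.median(q[m][:,2]), [np.percentile(v[m],[1,99]).round(1) for v in(x,y)])
E
```

```text
t 28.6 pos [635.  -91.8  84. ] rpy [180.   -0.   86.6] w 15.1 F 58.9
633.7,-92.2,62,86.6 -> [-0.05 -0.12  2.2 ] spin 0.0
798 ((16.685218811035156, 43.97528839111328), (103.08226013183594, 40.22328567504883), 0.05850517004728317) 32.93829874049078 [array([-34. ,  65.9]), array([24.7, 63.7])]
```

Request:
play_rows(
  targets=[
    [1,-0.05,-0.1,0.7,0],
    [1,-0.05,-0.1,1.5,0],
    [1,-0.05,-0.1,2,0],
    [1,-0.05,-0.1,2.2,0],
    [1,-0.05,-0.1,2.2,0],
    [0.3,-0.05,-0.1,2.2,0],
    [0.3,-0.05,-0.1,2.2,0],
    [0.3,-0.05,-0.1,2.2,0],
  ],
)

```text
clock: 29.45
eef_pos: [633.9, -92.3, 61.9]
tool_rot: [3.141, -0.0, 1.512]
force: [0.1, -0.2, -0.5]
width: 57.9
gripper_force: 0.0
```

Request:
play_rows(
  targets=[
    [0.3,0,0,0,0],
    [0.3,0,0,-2,0],
    [0.3,0,0,-5,0],
    [0.3,0,0,-9,0],
    [0.3,0,0,-12,0],
    [0.3,0,0,-12,0],
  ],
)

```text
clock: 30.05
eef_pos: [636.5, -91.9, 186.5]
tool_rot: [3.133, -0.0, 1.511]
force: [0.1, 0.1, 1.0]
width: 59.6
gripper_force: 0.0
```

Request:
play_rows(
  targets=[
    [0.3,-25,0,-12,0],
    [0.3,-25,10,-12,0],
    [0.3,-25,10,-12,0],
    [0.3,-25,10,-12,0],
    [0.3,-25,10,-12,0],
    [0.3,-25,10,-12,0],
    [0.3,-25,10,-12,0],
  ],
)

```text
clock: 30.75
eef_pos: [719.6, -357.0, 302.8]
tool_rot: [3.136, 0.006, 1.5]
force: [0.2, -0.1, -0.3]
width: 60.0
gripper_force: 0.0
```

```bash
python3 chk.py c2.png
```

```text
bob ((64.05579376220703, 24.054704666137695), (33.644126892089844, 67.64152526855469), 12.408940315246582) z med/max 26.0 35.2 389
box ((-54.56123352050781, 27.8536434173584), (91.92262268066406, 57.99360275268555), 89.94029998779297) z med/max 44.0 48.7 1500
tin ((-33.90833282470703, -28.6988525390625), (65.38593292236328, 65.6270523071289), 51.38813018798828) z med/max 51.0 57.0 1043
leverL ((7.217060089111328, -16.387176513671875), (95.34033966064453, 17.189579010009766), 89.48809051513672) z med/max 58.3 63.4 458
leverR ((32.349754333496094, 3.790416717529297), (16.508554458618164, 96.41309356689453), 0.008375593461096287) z med/max 58.5 63.0 466
```

View pics/c2.png

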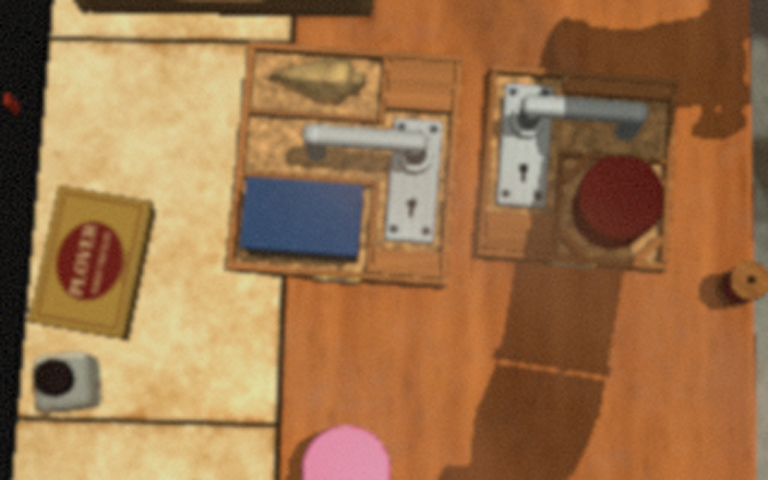

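All five things lie in their bays, with the levers within about 1 mm of place, and the bottle and reel stand where they were. The bob's top is at 35 mm, so it rests on a flat. I'm handing the job in.

Request:
play_rows(
  targets=[
    [0.3,0,0,0,0],
    [0.3,0,0,0,0],
    [0.3,0,0,0,0],
  ],
)

```text
clock: 31.1
eef_pos: [718.3, -346.1, 301.0]
tool_rot: [-3.14, -0.001, 1.514]
force: [0.3, 0.2, 0.2]
width: 59.7
gripper_force: 0.0
```

```bash
python3 -c "
from cell import ctrl
print(ctrl.finish_job())"
```

```text
the job is handed in; nothing more can be done
None
```

I handed the job in at about 31 s of the 128 s: my last camera check showed both handles, the screw box, the tin and the plumb bob in their bays, with the ink bottle and cotton reel in place, but the hand-in gave no verdict back.

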